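# Put the setting blocks back in their own slots

## Robot

A 6-joint arm with a two-finger parallel gripper is mounted at the origin on a cart in front of the work surface, level with it; the furniture and walls round the work are solid. World frame = base frame: x ahead of the robot, y to its left, z up, the work surface at z = 0. Lengths are in m, angles in rad, forces in N, time in s.
With the tool pointing down it reaches from about 0.35 to 0.975 m from the base axis. Payload 4.9 kg.
Tool frame: the origin (TCP) lies midway between the tips of the shut fingers; the grasp point (between the pads) lies 19 mm behind it; z points along the fingers, y is the line along which they close (so a half turn about z gives the same grasp; the last joint's range is limited). The gripper opens to 85 mm and grips with 20 to 120 N. Pads are 22 mm wide; open, the fingers measure 114 mm over their backs; the gripper's body (76 mm by 85 mm) begins 54 mm behind the grasp point. The pads swing forward as they close: fully open they stand 13 mm farther back than shut.
Start: joints at [0.989, 0.053, 1.613, -0, 1.476, -0.119], TCP at [0.279, 0.559, 0.231] pointing down, gripper open.
Joint ranges: [-3.01, 3.01], [-1.01, 2.22], [0.06, 2.58], [-1.02, 4.17], [0.09, 2.62], [-3.14, 3.14]. Speed limits (rad/s): [2.57, 2.57, 3.14, 3.14, 3.14, 3.14].

## Interface

Orientations are given as a unit quaternion [w, x, y, z].
In Python, from plant import state, grab_frame, job_done, cut_out, place_of gives the robot as it stands.
- The arm moves only by the tool jog_arm, never from a script. Its argument "motion" is text: rows parted by semicolons, each of 7 numbers parted by spaces: the opening in per cent of the stroke, from 0 (shut) to 100 (fully open), then the shift along the tool's x, y, z as a fraction of full scale, then the turn, a rotation vector about the tool's x, y, z as a fraction of full scale. A call has exactly 5 rows; each row is the pose to reach, as a shift and turn from the pose commanded when the call began, along the tool's axes at that moment; what a row does not reach only later rows make up. Full scale, the value 1, is 50 cm for a shift and 1.5 rad for a turn. A row lasts 1/8 s, in which the tool goes at most 62.5 mm and 10.7 degrees, less where a joint would pass 70% of its speed; a pose out of reach is approached as far as the arm can. A call with a number of a shift or a turn outside -1 to 1 is refused whole. A call with a gripper value outside its range is refused whole. The fingers move at their own pace and stop on an object; the grip force is fixed at half the most. Time passes only in rows, so rows that repeat a pose let the fingers close, or fill a call up. It gives the time, the measured TCP pose, the force, the opening and the grip force at its end, in the units of the state.
- state(): the state, without advancing time (a new reading comes with each control period).
- grab_frame(name): name is "scene" or "side" or "wrist"; returns a dict with "color" (384x512x3 uint8, red, green, blue), "range_z" (384x512 float32, m along the optical axis (not along the pixel's ray), 0 where there is no reading), "intrinsics" (3x3 intrinsics, pixels), "world_from_camera" (4x4, takes a point from camera to world coordinates). Camera axes: x right, y up, looking along -z (the intrinsics and any distortion apply to the point x, -y, -z); pixel columns grow to the right and rows downward; lengths in m; the calibration is good to about 2 mm. A picture is of the moment at which its call begins.
- job_done(): hands the job in; it is judged then, once.
Trained networks look in the newest picture that a camera, given by its name, has taken for a name from the list of things; names that differ only in an ending like _2 or _b are one class to them, and where a whole thing is asked for, a point or a joint stands for the part that bears it (a point fixed in the world has none). Each returns a list of dicts, best first, with "p" (0 to 1); they miss things now and then, are a little off and sometimes report something else, mostly with a low value. They report only what shows in the picture. A call takes as long as a camera call.
- cut_out(camera, thing): "pixels" (384x512 bool, what is visible of it).
- place_of(camera, thing): "at" ([x, y, z] in m, in world coordinates, good to about 4 mm: a listed point, or the origin of a listed thing).
The state is a dict: "time": time; "joint_pos": joint angles; "joint_vel": joint speeds; "joint_efforts": joint torques, N m; "tool_pos": TCP position; "tool_rot": TCP orientation; "contact_force": force on the tool from outside, world axes, zero at the start; "ft_torque": the same for the moment, N m; "gripper_width": opening from 0.0 (shut) to 1.0 (fully open); "grasp_force": force on a finger pad.
Only numpy, scipy, OpenCV 4.12 (cv2) and the standard library are available. Lean on these libraries where they do the work, as an engineer would, in place of code of your own. Each camera call takes 0.05 s, during which the arm holds its last target. There are 200 camera calls.

## Task

The thin setting block has been put away in the wrong slot of the rack and the thick one was left out on the bench. Put both back, each in the slot labelled with its own number of pips and just wide enough for it, standing on its long edge and pushed fully home. Leave the middle block in its slot and do not disturb the other things on the bench.

Things in the scene. Friction and masses are not known exactly. Their poses are not given: they have to be found in the camera images.
- block_1_mid (a point): centre of the thin setting block, a plain brown wooden block 120 mm long (its x), 12 mm thick (its y) and 70 mm tall (its z, up) standing on its long edge, so this point is 35 mm above its underside and 35 mm below its top; one brass pip at each end of its top edge; the same either way round; about 72 g; at the start it stands in the middle of the widest slot (three pips), where it does not belong
- block_2_mid (a point): centre of the middle setting block, a plain brown wooden block 120 mm long (its x), 20 mm thick (its y) and 70 mm tall (its z, up) standing on its long edge, so this point is 35 mm above its underside and 35 mm below its top; two brass pips in a row at each end of its top edge; the same either way round; about 120 g; at the start it already stands in its own slot
- block_3_mid (a point): centre of the thick setting block, a plain brown wooden block 120 mm long (its x), 28 mm thick (its y) and 70 mm tall (its z, up) standing on its long edge, so this point is 35 mm above its underside and 35 mm below its top; three brass pips in a row at each end of its top edge; the same either way round; about 168 g; at the start it stands on its long edge on the bench, right of the rack
- slot_1_floor (a point): centre of the floor of the slot labelled with one brass pip (on a dark strip at its end nearest the robot): a pocket 124 mm long (x) by 14.5 mm wide (y) and 28 mm deep with a 4 mm chamfered mouth, in a fixed pale wooden insert 172 x 72 mm whose top is 28 mm above this point; a block seated here has its centre 35 mm above this point and stands 42 mm out
- slot_2_floor (a point): centre of the floor of the slot labelled with two brass pips in a row (on a dark strip at its end nearest the robot): a pocket 124 mm long (x) by 22.5 mm wide (y) and 28 mm deep with a 4 mm chamfered mouth, in a fixed pale wooden insert 172 x 72 mm whose top is 28 mm above this point; a block seated here has its centre 35 mm above this point and stands 42 mm out
- slot_3_floor (a point): centre of the floor of the slot labelled with three brass pips in a row (on a dark strip at its end nearest the robot): a pocket 124 mm long (x) by 30.5 mm wide (y) and 28 mm deep with a 4 mm chamfered mouth, in a fixed pale wooden insert 172 x 72 mm whose top is 28 mm above this point; a block seated here has its centre 35 mm above this point and stands 42 mm out
- rack: base board of the slotted rack, dark wood, 190 x 250 mm, fixed to the bench; origin on the bench under the middle slot's centre, x along the slots (away from the robot), y across them; the slot floors are 24 mm above the bench and the inserts' tops 52 mm; the three inserts sit side by side, 75 mm apart, in any order
- sanding_block: bystander: cork sanding block 56 x 96 x 26 mm, origin at the centre of its underside
- thread_box: bystander: small red carton 44 x 62 x 22 mm, origin at the centre of its underside
- wax_cake: bystander: round brown cake of wax, 45 mm across, 18 mm high, origin at the centre of its underside

How it is judged:
On the way, in this order (a step that is already met when the one before it is completed fails the run):
1. the thin block is taken out of the three-pip slot (horizontal distance between block_1_mid and slot_3_floor above 0.05 m), for 0.1 s.
2. the thick block is home in the three-pip slot (horizontal distance between block_3_mid and slot_3_floor below 0.007 m and z of block_3_mid in the frame of slot_3_floor between 0.032 and 0.038 m and angle between the x axis of block_3_mid and the x axis of slot_3_floor, either way round below 0.06 rad and angle between block_3_mid's own z axis and vertical below 0.12 rad), for 0.2 s.
At the end, for the whole second after the job is handed in: All three blocks stand at rest in their own slots: centre within 7 mm of the slot's centre seen from above, fully down (centre 35 mm above the slot floor within 3 mm), along the slot within 0.06 rad and upright within 0.12 rad (all of step 2 and horizontal distance between block_1_mid and slot_1_floor below 0.007 m and z of block_1_mid in the frame of slot_1_floor between 0.032 and 0.038 m and angle between the x axis of block_1_mid and the x axis of slot_1_floor, either way round below 0.06 rad and angle between each of block_1_mid, block_2_mid's own z axis and vertical below 0.12 rad and linear speed of each of block_1, block_2, block_3 below 0.02 m/s and horizontal distance between block_2_mid and slot_2_floor below 0.007 m and z of block_2_mid in the frame of slot_2_floor between 0.032 and 0.038 m and angle between the x axis of block_2_mid and the x axis of slot_2_floor, either way round below 0.06 rad); the robot touches nothing.
It fails at once if the middle block was taken out of or moved in its slot (more than 15 mm) (distance of block_2_mid from where it was at the start of the episode above 0.015 m).
It fails at once if the sanding block was moved more than 30 mm (distance of sanding_block from where it was at the start of the episode above 0.03 m).
It fails at once if the thread box was moved more than 30 mm (distance of thread_box from where it was at the start of the episode above 0.03 m).
It fails at once if the wax cake was moved more than 30 mm (distance of wax_cake from where it was at the start of the episode above 0.03 m).
It also fails if it takes over 70 s, if anything falls off the work surface, if the arm or the gripper's body presses on something with over 40 N, if the wrist force passes 120 N, or if a joint passes its speed limit or range.

## Working session

There is one attempt and no reset: what is moved stays moved. The work goes in short steps, Python scripts to look and compute and a tool call to move; the robot and the scene stay as the last step left them, time stands still between calls to the robot, and variables do not carry over. Pictures are saved under pics/ and viewed, at most 10 in all, crops included, and the job is handed in when it is done.

Besides the shell and the picture viewer there is one more tool, called after "Request:" by a JSON object that holds its "fn" and its "kwargs". jog_arm: Moves the arm, as the interface text tells. Shift numbers are shares of 50 cm and turn numbers shares of 1.5 rad, none past 1 either way. Its arguments: {"type":"object","properties":{"motion":{"type":"string"}},"required":["motion"]}

```bash
mkdir -p pics; python3 - <<'E'
from plant import *
import cv2,numpy as np
s=state();print({k:np.round(s[k],3).tolist() for k in s})
fs=[]
for c in("scene","side"):
    f=grab_frame(c);fs.append(f["color"][:,:,::-1])
    np.savez("%s0.npz"%c,**f)
    print(c,np.round(f["world_from_camera"],3).tolist())
    for t in("block_1_mid","block_2_mid","block_3_mid","slot_1_floor","slot_2_floor","slot_3_floor","rack","sanding_block","thread_box","wax_cake"):
        print(t,[(np.round(d["at"],3).tolist(),round(d["p"],2)) for d in place_of(c,t)[:4]])
cv2.imwrite("pics/a.png",fs[0]);cv2.imwrite("pics/b.png",fs[1])
E
```

```text
{'time': 0.0, 'joint_pos': [0.989, 0.053, 1.614, -0.0, 1.476, -0.119], 'joint_vel': [-0.002, 0.002, 0.0, -0.0, -0.002, -0.002], 'joint_efforts': [-0.001, -39.371, -37.016, -0.0, 0.007, -0.0], 'tool_pos': [0.279, 0.559, 0.23], 'tool_rot': [-0.0, 0.229, 0.973, -0.001], 'contact_force': [0.731, 0.015, 0.14], 'ft_torque': [-0.029, -0.028, -0.036], 'grasp_force': 0.0, 'gripper_width': 1.0}
scene [[-0.547, 0.423, -0.723, -0.095], [-0.837, -0.298, 0.459, 0.492], [-0.021, 0.856, 0.517, 0.563], [0.0, 0.0, 0.0, 1.0]]
block_1_mid [([0.53, 0.166, 0.056], 0.82)]
block_2_mid [([0.509, 0.095, 0.058], 0.96)]
block_3_mid [([0.478, -0.212, 0.036], 0.93), ([0.529, 0.166, 0.058], 0.18)]
slot_1_floor [([0.499, 0.024, 0.025], 0.92)]
slot_2_floor [([0.512, 0.092, 0.024], 0.83)]
slot_3_floor [([0.529, 0.164, 0.026], 0.6)]
rack [([0.708, -0.223, -0.004], 0.35)]
sanding_block [([0.708, -0.078, -0.003], 0.56)]
thread_box [([0.706, -0.222, 0.001], 0.85)]
wax_cake [([0.713, 0.336, -0.002], 0.7)]
side [[-0.947, 0.194, -0.257, 0.329], [-0.322, -0.545, 0.774, 0.893], [0.01, 0.816, 0.578, 0.725], [0.0, 0.0, 0.0, 1.0]]
block_1_mid [([0.531, 0.162, 0.058], 0.65)]
block_2_mid [([0.512, 0.095, 0.055], 0.68)]
block_3_mid [([0.479, -0.209, 0.032], 0.71)]
slot_1_floor [([0.495, 0.019, 0.022], 0.74), ([0.705, -0.085, -0.002], 0.31)]
slot_2_floor [([0.51, 0.096, 0.028], 0.73)]
slot_3_floor [([0.533, 0.165, 0.026], 0.83)]
rack [([0.715, 0.339, -0.0], 0.66)]
sanding_block [([0.707, -0.083, -0.001], 0.96)]
thread_box [([0.711, -0.219, -0.002], 0.73)]
wax_cake [([0.715, 0.339, 0.0], 0.61)]
```

```bash
ls
```

```text
pics
scene0.npz
side0.npz
```

View pics/a.png

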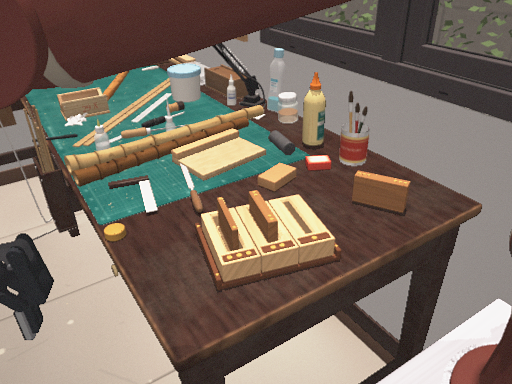

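View pics/b.png

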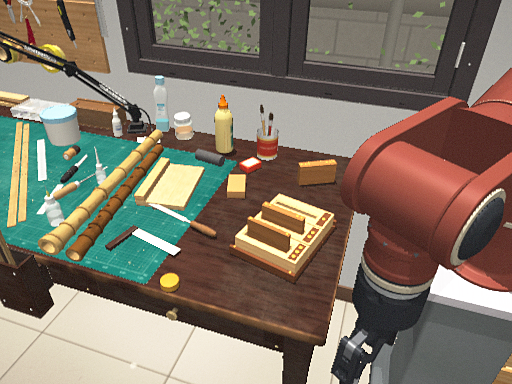

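The scene view shows the rack at about (265,240), with three pips on the left slot holding the thin block (228,220), the middle block next to it (263,215), and the one-pip slot empty on the right (300,220). The thick block stands alone at (381,190). The side view agrees. Next I fit the poses from depth.

```bash
cat > h.py <<'E'
import numpy as np,cv2
def cloud(f):
    z=f["range_z"];K=f["intrinsics"];T=f["world_from_camera"]
    v,u=np.mgrid[:z.shape[0],:z.shape[1]]
    p=np.stack([(u-K[0,2])/K[0,0]*z,-(v-K[1,2])/K[1,1]*z,-z],-1)
    w=p@T[:3,:3].T+T[:3,3]; w[z<=0]=np.nan; return w
def rect(w,c,r,z0,z1,pct=None):
    m=(np.hypot(w[...,0]-c[0],w[...,1]-c[1])<r)&(w[...,2]>z0)&(w[...,2]<z1)
    P=w[m]
    if len(P)<10: return len(P)
    (x,y),(a,b),t=cv2.minAreaRect((P[:,:2]*1000).astype(np.float32))
    if b>a: a,b,t=b,a,t+90
    t=(t+90)%180-90
    d=P[:,:2]-P[:,:2].mean(0); ev,V=np.linalg.eigh(d.T@d); pc=np.degrees(np.arctan(V[1,1]/V[0,1]))
    return dict(n=len(P),c=(round(x,1),round(y,1)),size=(round(a,1),round(b,1)),yaw=round(t,1),pca=round(pc,1),z=round(np.median(P[:,2])*1000,1),mean=np.round(P[:,:2].mean(0)*1000,1).tolist())
E
python3 - <<'E'
from h import *
for c in("scene","side"):
    w=cloud(np.load(c+"0.npz"))
    print(c,"thin",rect(w,(.531,.164),.075,.085,.105))
    print("mid",rect(w,(.511,.095),.07,.085,.105))
    print("thick",rect(w,(.479,-.21),.1,.062,.08))
    print("inserts",rect(w,(.511,.094),.16,.046,.058))
E
```

```text
scene thin {'n': 428, 'c': (518.3, 132.1), 'size': (120.1, 81.5), 'yaw': -15.2, 'pca': np.float64(-61.8), 'z': np.float64(94.7), 'mean': [517.4, 145.4]}
mid {'n': 454, 'c': (517.4, 124.2), 'size': (121.3, 80.1), 'yaw': -14.0, 'pca': np.float64(-12.9), 'z': np.float64(94.8), 'mean': [503.4, 100.3]}
thick {'n': 503, 'c': (478.7, -209.5), 'size': (119.5, 32.0), 'yaw': 29.0, 'pca': np.float64(29.3), 'z': np.float64(70.8), 'mean': [475.1, -206.6]}
inserts {'n': 4595, 'c': (499.2, 96.9), 'size': (223.0, 177.7), 'yaw': 75.7, 'pca': np.float64(80.9), 'z': np.float64(53.1), 'mean': [480.7, 102.4]}
side thin {'n': 411, 'c': (519.2, 133.9), 'size': (119.0, 85.2), 'yaw': -17.1, 'pca': np.float64(-83.6), 'z': np.float64(92.6), 'mean': [523.3, 143.4]}
mid {'n': 333, 'c': (519.0, 123.7), 'size': (119.8, 80.0), 'yaw': -14.5, 'pca': np.float64(-13.7), 'z': np.float64(93.0), 'mean': [510.3, 100.2]}
thick {'n': 241, 'c': (481.1, -208.8), 'size': (120.8, 33.5), 'yaw': 27.5, 'pca': np.float64(29.1), 'z': np.float64(68.8), 'mean': [480.3, -205.4]}
inserts {'n': 2285, 'c': (500.1, 98.0), 'size': (226.7, 173.5), 'yaw': 75.4, 'pca': np.float64(75.0), 'z': np.float64(51.6), 'mean': [484.4, 113.3]}
```

```bash
cat >> h.py <<'E'
def jog(x,y,z,ang,cmd=None,p=True):
    """numbers from the present pose to TCP (x,y,z), tool down, tool y axis at ang deg (mod 180)"""
    from plant import state
    from scipy.spatial.transform import Rotation as R
    s=state(); q=s["tool_rot"]; Rt=R.from_quat([q[1],q[2],q[3],q[0]])
    M=Rt.as_matrix(); cur=np.degrees(np.arctan2(M[1,1],M[0,1])); a=cur+(ang-cur+90)%180-90
    t=np.radians(a); yv=np.array([np.cos(t),np.sin(t),0]); zv=np.array([0,0,-1.]); G=np.stack([np.cross(yv,zv),yv,zv],1)
    sh=M.T@(np.array([x,y,z])-s["tool_pos"])/.5
    rv=R.from_matrix(M.T@G).as_rotvec()/1.5
    print("t",round(s["time"],2),"tcp",np.round(s["tool_pos"],4),"ang",round(cur,1),"F",np.round(s["contact_force"],1),"w",round(s["gripper_width"],3),"gf",round(s["grasp_force"],1))
    print("  ->",np.round(sh,3),np.round(rv,3))
E
python3 -c "
from h import *
jog(.531,.165,.23,76)"
```

```text
t 1.1 tcp [0.279  0.5592 0.2313] ang 63.5 F [ 0.3 -0.5  0.1] w 0.995 gf 0.0
  -> [-0.803 -0.481  0.003] [-0.    -0.    -0.146]
```

Request:
{"fn": "jog_arm", "kwargs": {"motion": "60 -0.10 -0.06 0 0 0 -0.03; 60 -0.2 -0.12 0 0 0 -0.06; 60 -0.3 -0.18 0 0 0 -0.09; 60 -0.4 -0.24 0 0 0 -0.12; 60 -0.5 -0.3 0 0 0 -0.146"}}

```text
time: 1.72
tool_pos: [0.4365, 0.3118, 0.2316]
tool_rot: [0.0, 0.121, 0.993, 0.0]
contact_force: [1.1, -0.0, -0.2]
gripper_width: 0.605
grasp_force: 0.0
```

```bash
python3 -c "
from h import *
jog(.531,.165,.23,76)"
```

```text
t 1.73 tcp [0.4365 0.3118 0.2316] ang 76.1 F [ 1.1 -0.  -0.2] w 0.605 gf 0.0
  -> [-0.254 -0.24   0.003] [0.    0.    0.001]
```

Request:
{"fn": "jog_arm", "kwargs": {"motion": "50 -0.08 -0.08 0 0 0 0; 50 -0.16 -0.16 0 0 0 0; 50 -0.24 -0.23 0 0 0 0; 50 -0.254 -0.24 0 0 0 0; 50 -0.254 -0.24 0 0 0 0"}}

```text
time: 2.35
tool_pos: [0.5301, 0.1662, 0.2312]
tool_rot: [-0.0, 0.122, 0.993, 0.0]
contact_force: [-0.1, 0.6, -0.5]
gripper_width: 0.498
grasp_force: 0.0
```

```bash
python3 - <<'E'
from h import *
from plant import *
f=grab_frame("wrist");np.savez("w1.npz",**f);cv2.imwrite("pics/c.png",f["color"][:,:,::-1])
w=cloud(f)
for t in("block_1_mid","block_2_mid","slot_1_floor","slot_2_floor","slot_3_floor"):
    print(t,[(np.round(d["at"],4).tolist(),round(d["p"],2)) for d in place_of("wrist",t)[:2]])
for t in("block_1_mid","block_2_mid"):
    for d in cut_out("wrist",t)[:1]:
        P=np.where(d["pixels"][...,None],w,np.nan)
        print(t,rect(P,(.52,.13),.3,.085,.105))
jog(.531,.165,.23,76)
E
```

```text
block_1_mid []
block_2_mid [([0.5134, 0.0891, 0.0562], 0.93)]
slot_1_floor [([0.495, 0.0194, 0.0214], 0.9)]
slot_2_floor [([0.5136, 0.0957, 0.0243], 0.81), ([0.7168, 0.3379, -0.0033], 0.36)]
slot_3_floor [([0.5343, 0.1665, 0.0243], 0.61), ([0.496, 0.0222, 0.0229], 0.59)]
block_1_mid {'n': 1273, 'c': (527.7, 164.5), 'size': (119.6, 12.0), 'yaw': -15.1, 'pca': np.float64(-15.0), 'z': np.float64(94.4), 'mean': [522.4, 165.9]}
block_2_mid {'n': 2328, 'c': (509.6, 94.2), 'size': (118.9, 20.5), 'yaw': -14.2, 'pca': np.float64(-14.3), 'z': np.float64(94.3), 'mean': [505.8, 96.2]}
t 2.75 tcp [0.5297 0.167  0.2314] ang 76.1 F [ 0.3  0.1 -0.4] w 0.498 gf 0.0
  -> [-0.004 -0.003  0.003] [0.    0.    0.001]
```

View pics/c.png

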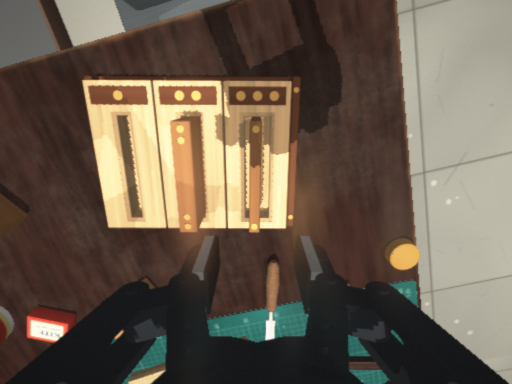

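The wrist view shows the rack with the one-pip slot empty at (130,165), the middle block at (187,175) and the thin block at (255,175). No obstacle stands between the fingers and the rack. I measure the pocket outlines from this frame.

```bash
python3 - <<'E'
from h import *
f=np.load("w1.npz");w=cloud(f)*1000
y=np.radians(-14.2);c=np.array([509.6,94.2]);ex=np.array([np.cos(y),np.sin(y)]);ey=np.array([-np.sin(y),np.cos(y)])
P=w.reshape(-1,3);u=(P[:,:2]-c)@ex;v=(P[:,:2]-c)@ey;z=P[:,2]
print("cam",np.round(f["world_from_camera"][:3,3]*1000))
top=(z>48)&(z<58)&(abs(v)<112)&(abs(u)<110)
print("top z",np.median(z[top]),"u range",np.percentile(u[top],[.5,99.5]),"v",np.percentile(v[top],[.3,99.7]))
zt=np.median(z[top])
for name,vc in(("s1",-75),("s3",75)):
    for a,b in((-50,-30),(-20,0),(10,30),(35,55)):
        m=(abs(v-vc)<30)&(u>a)&(u<b)&(z<zt-2.5)&(z>0); q=v[m]; 
        print(name,a,"v range",np.round(np.percentile(q,[2,98]),1) if len(q)>5 else len(q), "mid",len(q))
    m=(abs(v-vc)<5 if name=="s1" else abs(v-vc)<13)&(abs(u)<80)&(z<zt-2.5)&(z>0)
    print(name,"u",np.round(np.percentile(u[m],[1,99]),1))
# insert outer sides & seams
for nm,va in (("left side",(-111)),("right",111)):
    for a in(-60,-20,20,50):
        m=top&(abs(u-a)<10); print(nm,a,np.round(v[m].min() if va<0 else v[m].max(),1))
E
```

```text
cam [450. 186. 374.]
top z 52.417136453380365 u range [-96.89541992  73.81961621] v [-110.73365994  110.32598869]
s1 -50 v range [-84.5 -66.7] mid 270
s1 -20 v range [-84.8 -67.3] mid 245
s1 10 v range [-84.1 -67. ] mid 224
s1 35 v range [-84.1 -68.2] mid 197
s1 u [-62.8  64. ]
s3 -50 v range [58.3 91.5] mid 288
s3 -20 v range [58.  90.9] mid 269
s3 10 v range [58.7 91.2] mid 237
s3 35 v range [58.4 90.6] mid 236
s3 u [-62.8  63.2]
left side -60 -111.4
left side -20 -111.5
left side 20 -111.4
left side 50 -111.5
right -60 111.0
right -20 110.8
right 20 110.5
right 50 110.5
```

```bash
python3 -c "
from h import *
jog(.5277,.1645,.063,75)"
```

```text
t 2.75 tcp [0.5297 0.167  0.2314] ang 76.1 F [ 0.3  0.1 -0.4] w 0.498 gf 0.0
  -> [ 0.003 -0.006  0.337] [0.    0.    0.013]
```

Request:
{"fn": "jog_arm", "kwargs": {"motion": "50 0.003 -0.006 0.1 0 0 0.013; 50 0.003 -0.006 0.2 0 0 0.013; 50 0.003 -0.006 0.28 0 0 0.013; 50 0.003 -0.006 0.337 0 0 0.013; 50 0.003 -0.006 0.337 0 0 0.013"}}

```text
time: 3.38
tool_pos: [0.5254, 0.1636, 0.06]
tool_rot: [-0.003, 0.131, 0.991, -0.001]
contact_force: [-0.2, 0.0, -0.0]
gripper_width: 0.498
grasp_force: 0.0
```

Request:
{"fn": "jog_arm", "kwargs": {"motion": "0 0 0 0 0 0 0; 0 0 0 0 0 0 0; 0 0 0 0 0 0 0; 0 0 0 0 0 0 0; 0 0 0 0 0 0 0"}}

```text
time: 4.0
tool_pos: [0.5295, 0.1641, 0.0652]
tool_rot: [0.002, 0.131, 0.991, 0.001]
contact_force: [-0.2, 0.7, 6.0]
gripper_width: 0.13
grasp_force: 60.1
```

```bash
python3 -c "
from h import *
jog(.5277,.1645,.13,75.8)"
```

```text
t 4.0 tcp [0.5295 0.1641 0.0652] ang 74.9 F [-0.2  0.7  6. ] w 0.13 gf 60.1
  -> [ 0.003  0.    -0.13 ] [ 0.001  0.002 -0.01 ]
```

```bash
python3 -c "
from h import *
jog(.4933,.0205,.18,75.8)"
```

```text
t 4.0 tcp [0.5295 0.1641 0.0652] ang 74.9 F [-0.2  0.7  6. ] w 0.13 gf 60.1
  -> [-0.006 -0.296 -0.23 ] [ 0.001  0.002 -0.01 ]
```

Request:
{"fn": "jog_arm", "kwargs": {"motion": "0 0 0 -0.06 0 0 0; 0 0 0 -0.15 0 0 0; 0 0 0 -0.23 0 0 -0.005; 0 -0.003 -0.06 -0.23 0 0 -0.01; 0 -0.005 -0.16 -0.23 0 0 -0.01"}}

```text
time: 4.62
tool_pos: [0.5097, 0.0858, 0.179]
tool_rot: [0.001, 0.122, 0.992, 0.0]
contact_force: [0.4, -0.4, -1.7]
gripper_width: 0.131
grasp_force: 59.3
```

```bash
python3 -c "
from h import *
jog(.4933,.0205,.18,75.8)"
```

```text
t 4.62 tcp [0.5097 0.0858 0.179 ] ang 75.9 F [ 0.4 -0.4 -1.7] w 0.131 gf 59.3
  -> [ 0.    -0.135 -0.002] [0.    0.001 0.001]
```

Request:
{"fn": "jog_arm", "kwargs": {"motion": "0 0 -0.08 0 0 0 0; 0 0 -0.135 0 0 0 0; 0 0 -0.135 0.05 0 0 0; 0 0 -0.135 0.1 0 0 0; 0 0 -0.135 0.13 0 0 0"}}

```text
time: 5.25
tool_pos: [0.492, 0.0204, 0.1114]
tool_rot: [-0.001, 0.124, 0.992, -0.0]
contact_force: [-0.8, -0.1, -0.6]
gripper_width: 0.128
grasp_force: 59.3
```

```bash
python3 - <<'E'
from h import *
from plant import *
f=grab_frame("wrist");g=grab_frame("scene")
a=f["color"][:,:,::-1];b=g["color"][150:310,150:364,::-1]
cv2.imwrite("pics/d.png",a[0:300,100:500]);cv2.imwrite("pics/e.png",cv2.resize(b,None,fx=3,fy=3))
jog(.4933,.0205,.0645,75.8)
E
```

```text
t 5.35 tcp [0.4914 0.0206 0.1108] ang 75.8 F [-0.6  0.2 -0.9] w 0.132 gf 59.3
  -> [-0.004  0.001  0.093] [-0.    -0.003 -0.   ]
```

View pics/d.png

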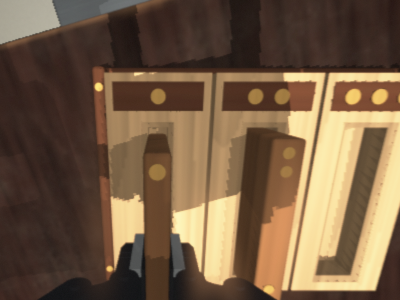

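The wrist crop shows the thin block, held at (155,190), above the one-pip slot and lined up with it. I lower it.

Request:
{"fn": "jog_arm", "kwargs": {"motion": "0 -0.003 0.001 0.02 0 0 0; 0 -0.003 0.001 0.04 0 0 0; 0 -0.003 0.001 0.06 0 0 0; 0 -0.003 0.001 0.08 0 0 0; 0 -0.003 0.001 0.092 0 0 0"}}

```text
time: 5.98
tool_pos: [0.4946, 0.0215, 0.0756]
tool_rot: [-0.003, 0.123, 0.992, 0.0]
contact_force: [-44.5, 6.9, 79.0]
gripper_width: 0.13
grasp_force: 78.2
```

```bash
python3 -c "
from h import *
jog(.4933,.0205,.0645,75.8)"
```

```text
t 5.97 tcp [0.4946 0.0215 0.0756] ang 75.8 F [-44.5   6.9  79. ] w 0.13 gf 78.2
  -> [ 0.002 -0.002  0.022] [-0.    -0.005  0.   ]
```

Request:
{"fn": "jog_arm", "kwargs": {"motion": "0 0.001 0 -0.02 0 0 0; 0 0.002 0 -0.04 0 0 0; 0 0.002 0 -0.05 0 0 0; 0 0.002 0 -0.05 0 0 0; 0 0.002 0 -0.05 0 0 0"}}

```text
time: 6.6
tool_pos: [0.493, 0.0208, 0.091]
tool_rot: [-0.001, 0.124, 0.992, -0.0]
contact_force: [0.3, -0.1, -1.3]
gripper_width: 0.13
grasp_force: 66.0
```

```bash
python3 - <<'E'
from h import *
from plant import *
jog(.4933,.0205,.0645,75.8)
ims=[]
for c in("side","scene"):
    f=grab_frame(c); np.savez(c+"1.npz",**f); T=f["world_from_camera"];K=f["intrinsics"]
    p=T[:3,:3].T@(np.array([.493,.02,.07])-T[:3,3]); u=int(K[0,0]*p[0]/-p[2]+K[0,2]);v=int(K[1,2]+K[1,1]*p[1]/p[2])
    ims.append(cv2.resize(f["color"][v-50:v+50,u-60:u+60,::-1],(400,333),interpolation=2))
    w=cloud(f)
    y=np.radians(-14.2)
    for d in cut_out(c,"block_1_mid")[:1]:
        Q=w[d["pixels"]];Q=Q[np.hypot(Q[:,0]-.492,Q[:,1]-.021)<.075]*1000
        uu=(Q[:,:2]-[491.6,20.9])@[np.cos(y),np.sin(y)];vv=(Q[:,:2]-[491.6,20.9])@[-np.sin(y),np.cos(y)]
        print(c,len(Q),"u",np.round(np.percentile(uu,[1,99]),1),"v",np.round(np.percentile(vv,[2,98]),1),"z",np.round(np.percentile(Q[:,2],[1,99]),1))
        for a in (-55,-40,40,55):
            m=abs(uu-a)<7; print(a,m.sum(),np.round(np.percentile(Q[m,2],[3,97]),1) if m.sum()>3 else "")
cv2.imwrite("pics/f.png",np.hstack(ims))
E
```

```text
t 6.6 tcp [0.493  0.0208 0.091 ] ang 75.8 F [ 0.3 -0.1 -1.3] w 0.13 gf 66.0
  -> [-0.001 -0.     0.053] [-0.    -0.001 -0.   ]
side 754 u [-56.2  65.9] v [ 0.8 10.4] z [ 49.9 132.9]
-55 49 [ 66.  109.3]
-40 110 [ 51.7 111.8]
40 95 [ 63.5 131.3]
55 91 [ 66.5 134.1]
scene 694 u [-60.7  62.4] v [-4.   7.9] z [ 44.8 122.5]
-55 159 [ 57.8 110.6]
-40 133 [ 44.8 114.6]
40 30 [32.4 96.8]
55 29 [68.  96.7]
```

View pics/f.png

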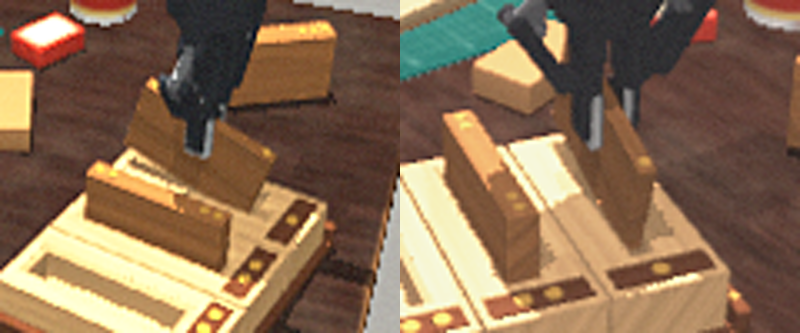

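The crops show that the block pitched in the grip. Its far end is high by about 13°. I raise it and tip the tool to level it, then measure again.

Request:
{"fn": "jog_arm", "kwargs": {"motion": "0 0 0 -0.05 0 0 0; 0 0.003 0 -0.06 0 0.05 0; 0 0.006 0 -0.06 0 0.1 0; 0 0.008 0 -0.06 0 0.151 0; 0 0.008 0 -0.06 0 0.151 0"}}

```text
time: 7.42
tool_pos: [0.4901, 0.0215, 0.1213]
tool_rot: [-0.112, 0.123, 0.986, 0.014]
contact_force: [-0.5, -0.3, -0.3]
gripper_width: 0.13
grasp_force: 66.0
```

```bash
cat >> h.py <<'E'
Y=np.radians(-14.2);EX=np.array([np.cos(Y),np.sin(Y)]);EY=np.array([-np.sin(Y),np.cos(Y)])
S1=np.array([491.6,20.9]);S3=np.array([528.4,166.6])
def held(thing,S,r=.085):
    from plant import grab_frame,cut_out
    for c in("side","scene","wrist"):
        f=grab_frame(c);w=cloud(f)
        for d in cut_out(c,thing)[:2]:
            Q=w[d["pixels"]]*1000; Q=Q[np.hypot(*(Q[:,:2]-S).T)<r*1000]
            if len(Q)<50: continue
            u=(Q[:,:2]-S)@EX;v=(Q[:,:2]-S)@EY
            b=[(a,round(float(np.percentile(Q[abs(u-a)<6,2],97)),1),int((abs(u-a)<6).sum())) for a in(-54,-42,-30,30,42,54) if (abs(u-a)<6).sum()>5]
            k=np.polyfit([x[0] for x in b],[x[1] for x in b],1) if len(b)>2 else None
            print(c,round(d["p"],2),len(Q),"u",np.round(np.percentile(u,[1,99]),1),"v",np.round(np.percentile(v,[2,98]),1),"slope/z0",np.round(k,3) if k is not None else "",b)
E
python3 -c "
from h import *
held('block_1_mid',S1);jog(.4933,.0205,.0645,75.8)"
```

```text
side 0.68 835 u [-58.1  60.1] v [-1.1 10.2] slope/z0 [-2.80000e-02  1.48417e+02] [(-54, 149.8, 112), (-42, 150.1, 104), (-30, 150.6, 107), (30, 142.5, 73), (42, 144.7, 79), (54, 152.8, 85)]
scene 0.84 694 u [-61.3  49. ] v [-3.3  7.9] slope/z0 [ -0.441 132.8  ] [(-54, 152.7, 193), (-42, 152.7, 92), (-30, 153.1, 97), (30, 107.2, 19), (42, 113.9, 27), (54, 117.2, 9)]
wrist 0.79 5052 u [-60.3  30.3] v [-5.2  6.3] slope/z0 [2.70000e-02 1.53977e+02] [(-54, 152.6, 696), (-42, 152.7, 680), (-30, 153.2, 683), (30, 154.8, 382)]
t 7.72 tcp [0.4893 0.0219 0.1219] ang 75.8 F [-0.4 -0.7 -0.7] w 0.128 gf 66.0
  -> [-0.034 -0.001  0.11 ] [ 0.    -0.151 -0.   ]
```

Request:
{"fn": "jog_arm", "kwargs": {"motion": "0 -0.006 0 0.025 0 0.018 0; 0 -0.011 0 0.048 0 0.018 0; 0 -0.014 0 0.06 0 0.018 0; 0 -0.016 0 0.07 0 0.018 0; 0 -0.018 0 0.078 0 0.018 0"}}

```text
time: 8.35
tool_pos: [0.4896, 0.0218, 0.0815]
tool_rot: [-0.125, 0.123, 0.984, 0.016]
contact_force: [0.1, -0.6, -0.7]
gripper_width: 0.129
grasp_force: 66.0
```

```bash
python3 -c "
from h import *
jog(.4893,.0219,.062,75.8)"
```

```text
t 8.35 tcp [0.4896 0.0218 0.0815] ang 75.8 F [ 0.1 -0.6 -0.7] w 0.129 gf 66.0
  -> [-0.009  0.     0.038] [ 0.    -0.169 -0.   ]
```

Request:
{"fn": "jog_arm", "kwargs": {"motion": "0 -0.002 0 0.008 0 0 0; 0 -0.004 0 0.016 0 0 0; 0 -0.006 0 0.024 0 0 0; 0 -0.008 0 0.031 0 0 0; 0 -0.009 0 0.036 0 0 0"}}

```text
time: 8.98
tool_pos: [0.4895, 0.0218, 0.0634]
tool_rot: [-0.126, 0.123, 0.984, 0.016]
contact_force: [-2.5, 0.3, 10.7]
gripper_width: 0.127
grasp_force: 67.5
```

```bash
python3 -c "
from h import *
held('block_1_mid',S1);jog(.4893,.0219,.062,75.8)"
```

```text
side 0.76 496 u [-58.8  59.3] v [-1.2 10.2] slope/z0 [-0.102 89.233] [(-54, 94.4, 79), (-42, 94.0, 71), (-30, 94.0, 66), (30, 80.5, 40), (42, 83.3, 39), (54, 89.2, 52)]
scene 0.98 403 u [-61.3   2.3] v [-3.2  7.9] slope/z0 [1.3000e-02 9.6325e+01] [(-54, 95.5, 136), (-42, 96.1, 68), (-30, 95.8, 69)]
wrist 0.67 5039 u [-59.2  31.4] v [-5.3  6.2] slope/z0 [-0.313 83.893] [(-54, 95.7, 668), (-42, 95.5, 703), (-30, 95.5, 688), (30, 95.7, 429), (54, 50.2, 8)]
t 9.28 tcp [0.4895 0.0218 0.0634] ang 75.8 F [-0.8  0.8  1.7] w 0.127 gf 66.3
  -> [-0.     0.     0.003] [ 0.    -0.169 -0.   ]
```

Request:
{"fn": "jog_arm", "kwargs": {"motion": "0 -0.001 0 0.005 0 0 0; 0 -0.001 0 0.005 0 0 0; 55 -0.001 0 0.004 0 0 0; 55 -0.001 0 0.002 0 0 0; 55 0 0 0 0 0 0"}}

```text
time: 9.9
tool_pos: [0.4892, 0.0218, 0.0629]
tool_rot: [-0.126, 0.123, 0.984, 0.016]
contact_force: [-0.4, -0.4, -0.2]
gripper_width: 0.55
grasp_force: 0.0
```

```bash
python3 -c "
from h import *
jog(.49,.021,.2,75.8)
jog(.479,-.209,.2,119)"
```

```text
t 9.9 tcp [0.4892 0.0218 0.0629] ang 75.8 F [-0.4 -0.4 -0.2] w 0.55 gf 0.0
  -> [ 0.067 -0.001 -0.266] [ 0.    -0.169 -0.   ]
t 9.9 tcp [0.4892 0.0218 0.0629] ang 75.8 F [-0.4 -0.4 -0.2] w 0.55 gf 0.0
  -> [-0.022 -0.453 -0.289] [ 0.064 -0.161 -0.5  ]
```

Request:
{"fn": "jog_arm", "kwargs": {"motion": "55 0.024 0 -0.095 0 0 0; 55 0.048 0 -0.19 0 -0.05 0; 55 0.067 -0.001 -0.266 0 -0.12 0; 55 0.05 -0.1 -0.27 0 -0.169 0; 55 0.03 -0.2 -0.275 0 -0.169 0"}}

```text
time: 10.52
tool_pos: [0.4838, -0.0804, 0.2012]
tool_rot: [0.002, 0.123, 0.992, -0.0]
contact_force: [0.8, 0.6, -0.4]
gripper_width: 0.551
grasp_force: 0.0
```

```bash
python3 -c "
from h import *
from plant import *
held('block_1_mid',S1)
jog(.479,-.209,.2,119)"
```

```text
side 0.63 667 u [-58.3  62.8] v [-2.5 11. ] slope/z0 [1.0000e-03 9.4883e+01] [(-54, 94.4, 74), (-42, 95.5, 67), (-30, 94.8, 69), (30, 94.2, 63), (42, 95.5, 61), (54, 94.9, 64)]
scene 0.68 702 u [-60.6  54.9] v [-3.4  7.9] slope/z0 [-1.0000e-03  9.5883e+01] [(-54, 96.0, 135), (-42, 96.2, 68), (-30, 95.5, 67), (30, 96.2, 56), (42, 95.5, 51), (54, 95.9, 44)]
wrist 0.61 3817 u [-59.6  57.8] v [-5.9  6.3] slope/z0 [1.00e-03 9.56e+01] [(-54, 95.5, 474), (-42, 95.6, 431), (-30, 95.6, 423), (30, 95.5, 337), (42, 95.6, 325), (54, 95.8, 274)]
t 10.82 tcp [ 0.4842 -0.0793  0.1998] ang 75.8 F [ 1.1 -0.2  0. ] w 0.552 gf 0.0
  -> [-0.054 -0.254 -0.001] [ 0.    -0.    -0.503]
```

Request:
{"fn": "jog_arm", "kwargs": {"motion": "60 -0.01 -0.06 0 0 0 -0.11; 60 -0.02 -0.12 0 0 0 -0.22; 60 -0.03 -0.18 0 0 0 -0.33; 60 -0.045 -0.23 0 0 0 -0.44; 60 -0.054 -0.254 0 0 0 -0.503"}}

```text
time: 11.45
tool_pos: [0.4796, -0.2097, 0.1998]
tool_rot: [-0.0, -0.253, 0.968, 0.0]
contact_force: [-0.4, -0.7, 0.3]
gripper_width: 0.598
grasp_force: 0.0
```

```bash
python3 - <<'E'
from h import *
from plant import *
f=grab_frame("wrist");w=cloud(f)
for d in cut_out("wrist","block_3_mid")[:2]:
    P=np.where(d["pixels"][...,None],w,np.nan); print(d["p"],rect(P,(.479,-.209),.12,.063,.08))
jog(.479,-.209,.036,119)
E
```

```text
0.69 {'n': 3168, 'c': (479.2, -211.0), 'size': (119.9, 28.0), 'yaw': 29.0, 'pca': np.float64(28.9), 'z': np.float64(70.5), 'mean': [475.3, -213.1]}
t 11.55 tcp [ 0.4796 -0.2096  0.1997] ang 119.0 F [ 0.3  0.2 -0.4] w 0.595 gf 0.0
  -> [0.    0.001 0.328] [ 0. -0.  0.]
```

Request:
{"fn": "jog_arm", "kwargs": {"motion": "60 0.002 -0.002 0.1 0 0 0; 60 0.002 -0.002 0.2 0 0 0; 60 0.002 -0.002 0.27 0 0 0; 60 0.002 -0.002 0.31 0 0 0; 60 0.002 -0.002 0.327 0 0 0"}}

```text
time: 12.18
tool_pos: [0.4781, -0.2093, 0.0349]
tool_rot: [-0.001, -0.251, 0.968, 0.001]
contact_force: [0.0, -0.2, 0.0]
gripper_width: 0.605
grasp_force: 0.0
```

Request:
{"fn": "jog_arm", "kwargs": {"motion": "60 0 0 0 0 0 0; 0 0 0 0 0 0 0; 0 0 0 0 0 0 0; 0 0 0 0 0 0 0; 0 0 0 0 0 0 0"}}

```text
time: 12.8
tool_pos: [0.48, -0.2117, 0.0382]
tool_rot: [0.001, -0.25, 0.968, -0.001]
contact_force: [0.8, 0.1, 7.1]
gripper_width: 0.321
grasp_force: 60.2
```

```bash
python3 -c "
from h import *
jog(.5284,.1666,.2,75.8)"
```

```text
t 12.8 tcp [ 0.48   -0.2117  0.0382] ang 119.0 F [0.8 0.1 7.1] w 0.321 gf 60.2
  -> [-0.452  0.614 -0.324] [-0.001  0.002  0.503]
```

Request:
{"fn": "jog_arm", "kwargs": {"motion": "0 0 0 -0.06 0 0 0; 0 0 0 -0.16 0 0 0; 0 0 0 -0.26 0 0 0; 0 -0.03 0.04 -0.32 0 0 0.08; 0 -0.09 0.12 -0.324 0 0 0.18"}}

```text
time: 13.42
tool_pos: [0.4903, -0.1378, 0.2017]
tool_rot: [0.002, -0.114, 0.994, -0.002]
contact_force: [0.6, -0.7, -1.7]
gripper_width: 0.319
grasp_force: 59.6
```

```bash
python3 -c "
from h import *
jog(.5284,.1666,.2,75.8)"
```

```text
t 13.43 tcp [ 0.4903 -0.1378  0.2017] ang 103.1 F [ 0.6 -0.7 -1.7] w 0.319 gf 59.6
  -> [-0.212  0.576  0.002] [-0.002  0.003  0.317]
```

Request:
{"fn": "jog_arm", "kwargs": {"motion": "0 -0.04 0.1 0 0 0 0.07; 0 -0.08 0.21 0 0 0 0.14; 0 -0.12 0.32 0 0 0 0.21; 0 -0.155 0.42 0 0 0 0.27; 0 -0.18 0.5 0 0 0 0.316"}}

```text
time: 14.05
tool_pos: [0.5172, 0.1292, 0.1976]
tool_rot: [-0.001, 0.119, 0.993, -0.0]
contact_force: [1.0, 0.2, -1.2]
gripper_width: 0.319
grasp_force: 59.5
```

```bash
python3 -c "
from h import *
jog(.5284,.1666,.15,75.8)"
```

```text
t 14.05 tcp [0.5172 0.1292 0.1976] ang 76.3 F [ 1.   0.2 -1.2] w 0.319 gf 59.5
  -> [-0.004  0.078  0.095] [-0.    -0.001  0.006]
```

Request:
{"fn": "jog_arm", "kwargs": {"motion": "0 -0.002 0.04 0 0 0 0.003; 0 -0.004 0.078 0 0 0 0.003; 0 -0.004 0.078 0.05 0 0 0.003; 0 -0.004 0.078 0.09 0 0 0.003; 0 -0.004 0.078 0.095 0 0 0.003"}}

```text
time: 14.68
tool_pos: [0.5275, 0.1641, 0.1482]
tool_rot: [-0.002, 0.121, 0.993, -0.001]
contact_force: [-0.1, 0.5, -1.5]
gripper_width: 0.316
grasp_force: 59.6
```

```bash
python3 -c "
from h import *
held('block_3_mid',S3)
jog(.5284,.1666,.062,75.8)"
```

```text
side 0.7 1188 u [-59.8  56.6] v [-12.5  15.4] slope/z0 [-4.20e-02  1.79e+02] [(-54, 181.4, 239), (-42, 181.4, 149), (-30, 181.3, 150), (30, 169.4, 85), (42, 180.1, 102), (54, 180.4, 96)]
scene 0.87 1122 u [-60.8  46.1] v [-13.7  12.8] slope/z0 [-1.00000e-03  1.84467e+02] [(-54, 184.0, 520), (-42, 184.7, 100), (-30, 185.0, 96), (30, 184.3, 38), (42, 184.4, 27), (54, 184.4, 9)]
wrist 0.85 12470 u [-59.2  32.1] v [-14.8  11.5] slope/z0 [-1.00000e-03  1.85451e+02] [(-54, 185.4, 2972), (-42, 185.6, 1808), (-30, 185.5, 1633), (30, 185.4, 844)]
t 14.97 tcp [0.5299 0.1647 0.1523] ang 76.1 F [-0.2  0.1 -2.2] w 0.317 gf 59.6
  -> [0.004 0.003 0.181] [0.001 0.001 0.003]
```

Request:
{"fn": "jog_arm", "kwargs": {"motion": "0 0 0.003 0.04 0 0 0.003; 0 0.001 0.003 0.08 0 0 0.003; 0 0.001 0.003 0.11 0 0 0.003; 0 0.001 0.003 0.13 0 0 0.003; 0 0.001 0.003 0.145 0 0 0.003"}}

```text
time: 15.6
tool_pos: [0.5289, 0.1663, 0.0777]
tool_rot: [-0.0, 0.123, 0.992, -0.0]
contact_force: [0.5, -0.9, -1.4]
gripper_width: 0.316
grasp_force: 59.6
```

```bash
python3 -c "
from h import *
jog(.5284,.1666,.062,75.8)"
```

```text
t 15.6 tcp [0.5289 0.1663 0.0777] ang 75.9 F [ 0.5 -0.9 -1.4] w 0.316 gf 59.6
  -> [0.001 0.    0.031] [-0.    -0.     0.001]
```

Request:
{"fn": "jog_arm", "kwargs": {"motion": "0 0 0 0.01 0 0 0; 0 0 0 0.018 0 0 0; 0 0 0 0.026 0 0 0; 0 0 0 0.031 0 0 0; 0 0 0 0.034 0 0 0"}}

```text
time: 16.23
tool_pos: [0.5292, 0.1663, 0.0622]
tool_rot: [-0.0, 0.123, 0.992, -0.0]
contact_force: [-3.9, -0.2, 6.6]
gripper_width: 0.317
grasp_force: 60.5
```

```bash
python3 -c "
from h import *
held('block_3_mid',S3)
jog(.5284,.1666,.2,75.8)"
```

```text
side 0.79 687 u [-58.9  56.6] v [-9.7 17.4] slope/z0 [-6.6000e-02  9.1517e+01] [(-54, 95.1, 149), (-42, 95.3, 100), (-30, 95.1, 105), (30, 78.4, 38), (42, 91.6, 54), (54, 93.6, 53)]
scene 0.74 811 u [-60.9  44.2] v [-12.   14.8] slope/z0 [3.0000e-03 9.6356e+01] [(-54, 96.0, 335), (-42, 96.3, 83), (-30, 96.4, 83), (30, 96.4, 24), (42, 96.5, 17)]
wrist 0.61 12305 u [-60.   31.2] v [-13.   13.2] slope/z0 [-0.    95.615] [(-54, 95.6, 2763), (-42, 95.7, 1785), (-30, 95.6, 1614), (30, 95.6, 777)]
t 16.52 tcp [0.5294 0.1663 0.0622] ang 75.9 F [-1.7 -0.3  2.7] w 0.315 gf 60.0
  -> [ 0.002  0.    -0.276] [0.    0.    0.001]
```

Seated at the same top height as the others. I press lightly, release and rise.

Request:
{"fn": "jog_arm", "kwargs": {"motion": "0 0 0 0.003 0 0 0; 60 0 0 0.002 0 0 0; 60 0 0 0 0 0 0; 60 0 0 0 0 0 0; 60 0 0 -0.02 0 0 0"}}

```text
time: 17.15
tool_pos: [0.5281, 0.1661, 0.0708]
tool_rot: [-0.001, 0.123, 0.992, -0.0]
contact_force: [-0.6, 0.5, 0.4]
gripper_width: 0.602
grasp_force: 0.0
```

Request:
{"fn": "jog_arm", "kwargs": {"motion": "60 0 0 -0.09 0 0 0; 60 0 0 -0.19 0 0 0; 60 0 0 -0.28 0 0 0; 60 0.1 0 -0.3 0 0 0; 60 0.1 0 -0.3 0 0 0"}}

```text
time: 17.77
tool_pos: [0.4796, 0.1792, 0.2237]
tool_rot: [0.002, 0.122, 0.992, 0.001]
contact_force: [0.3, 1.0, 0.8]
gripper_width: 0.602
grasp_force: 0.0
```

```bash
python3 - <<'E'
from h import *
from plant import *
f=grab_frame("wrist");cv2.imwrite("pics/g.png",f["color"][:,:,::-1]);w=cloud(f)
for t,S in(("block_1_mid",S1),("block_2_mid",(S1+S3)/2),("block_3_mid",S3)):
    for d in cut_out("wrist",t)[:2]:
        P=np.where(d["pixels"][...,None],w,np.nan); r=rect(P,S/1000,.09,.085,.105)
        print(t,round(d["p"],2),r, np.round([(np.array(r["c"])-S)@EX,(np.array(r["c"])-S)@EY],1) if isinstance(r,dict) else "")
jog(.5,.1,.2,75.8)
E
```

```text
block_2_mid 0.43 0 
block_2_mid 0.42 {'n': 1344, 'c': (491.5, 22.0), 'size': (115.8, 12.9), 'yaw': -14.2, 'pca': np.float64(-14.3), 'z': np.float64(93.9), 'mean': [489.5, 24.5]} [ -0.3 -74.1]
block_3_mid 0.89 {'n': 2681, 'c': (528.5, 166.8), 'size': (120.1, 28.0), 'yaw': -13.7, 'pca': np.float64(-14.0), 'z': np.float64(94.5), 'mean': [523.6, 168.0]} [0.  0.2]
t 17.98 tcp [0.4809 0.1783 0.2212] ang 75.8 F [ 0.8 -0.5  0.3] w 0.598 gf 0.0
  -> [-0.075 -0.142  0.042] [-0. -0.  0.]
```

View pics/g.png

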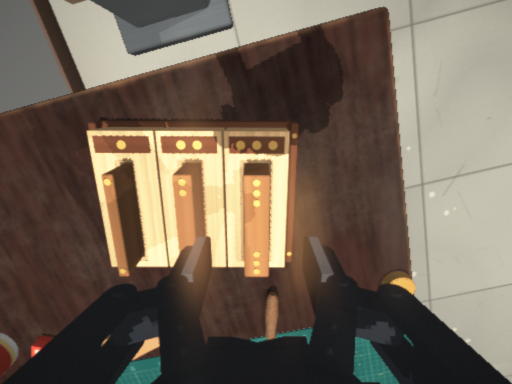

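The picture shows the three blocks upright in their own slots: thin at (122,215), middle at (188,215) and thick at (257,215). The gripper is clear, so I hand in.

```bash
python3 -c "
from plant import *
print(job_done())"
```

```text
the job is handed in; nothing more can be done
None
```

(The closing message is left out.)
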